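# Latch the bur cassette and tug-test it

## Robot

A 7-joint arm with a two-finger parallel gripper is mounted at the origin on the work surface. World frame = base frame: x ahead of the robot, y to its left, z up, the work surface at z = 0. Lengths are in mm, angles in rad, forces in N, time in s.
With the tool pointing down it reaches from about 400 to 750 mm from the base axis. Payload 19.5 kg.
Tool frame: the origin (TCP) lies at the centre of the arm's flange, where the gripper is bolted on; the fingertips stand 173 mm ahead of it and the grasp point (between the pads) lies 155 mm ahead of it (bot.tips_ahead is the distance from the TCP to the fingertips, in mm); x points along the fingers, y is the direction in which the jaws open and shut, and the axes are right-handed (so a half turn about x gives the same grasp; the last joint's range is limited). The gripper opens to 85 mm and grips with 20 to 120 N. Pads are 22 mm wide; open, the fingers measure 114 mm over their backs; the gripper's body (76 mm by 85 mm) begins 54 mm behind the grasp point. The pads swing forward as they close: fully open they stand 13 mm farther back than shut.
Start: joints at [-1.27, 0.707, -0.028, 1.485, 0.022, 0.951, -0.075], TCP at [193.265, 541.539, 404.668] pointing down, gripper open.
Joint ranges: [-2.71, 2.71], [-0.32, 2.16], [-1.57, 1.52], [0, 2.45], [-1.46, 4.6], [0, 2.02], [-2.83, 2.83]. Speed limits (rad/s): [1.89, 1.89, 2.57, 2.57, 3.01, 3.01, 3.01].

## Interface

Orientations are given as [roll, pitch, yaw] about the fixed x, y, z axes, in that order (R = Rz(yaw) Ry(pitch) Rx(roll)).
In Python, from station import bot, eyes, job gives the robot as it stands.
- The arm moves only by the tool arm_command, never from a script. Its argument "series" is a list of rows, each a list of 5 numbers: the shift along the tool's x, y, z normalised to -1 to 1, where 1 is 30 mm, then the turn about the tool's x normalised to -1 to 1, where 1 is 180 degrees, then the closure, from 0 (fully open) to 1 (shut). In form: [[dx, dy, dz, yaw, hand], ...]. A call has 1 to 20 rows; each row shifts and turns the pose as measured when the row begins, along the tool's axes as they then stand; what a row does not reach is not made up. A row lasts 1/12 s, in which the tool goes at most 41.7 mm and 7.16 degrees, less where a joint would pass 70% of its speed; a pose out of reach is approached as far as the arm can. A call with a number of a shift or a turn outside -1 to 1 is refused whole. A call with a gripper value outside its range is refused whole. The fingers move at their own pace and stop on an object; "grip_force" is the grip in N (left out, the last holds). Time passes only in rows, so rows that do not move let the fingers close. It gives the time, the measured TCP pose, the force and the opening at its end, in the units of the state.
- bot.read_state(): the state, without advancing time (a new reading comes with each control period).
- eyes.capture(name): name is "scene" or "side" or "wrist"; returns (picture, depth): 480x640x3 uint8, red, green, blue; 480x640 float32, mm along the optical axis (not along the pixel's ray), 0 where there is no reading.
- eyes.camera_info(name): a dict with "fx", "fy", "cx", "cy" (pixels), "rvec" (rotation vector, rad) and "tvec" (3), from world to camera coordinates, as OpenCV has them. Camera axes: x right, y down, z forward; pixel columns grow to the right and rows downward; lengths in mm; the calibration is good to about 2 mm. A picture is of the moment at which its call begins: read the wrist's pose just before it. camera_info takes no time and is no camera call; for the wrist camera it gives the pose at the moment of the call.
- job.job_done(): hands the job in, once; it reports no verdict.
The state is a dict: "t": time; "joints": joint angles; "dq": joint speeds; "effort": joint torques, N m; "tcp_pos": TCP position; "orientation": TCP orientation; "ft_force": force on the tool from outside, world axes, zero at the start; "ft_torque": the same for the moment, N m; "grip_width": opening from 0.0 (shut) to 1.0 (fully open).
Only numpy, scipy, OpenCV 4.12 (cv2) and the standard library are available. Lean on these libraries where they do the work, as an engineer would, in place of code of your own. Each camera call takes 0.05 s, during which the arm holds its last target.

## Task

Press the blue bur cassette down into the empty sprung holder until both orange catches snap over its flange, then tug it upward to check that it latched: the holder's floating cradle should rise with it. If the cassette lifts free on its own instead, press it home again and repeat the tug. Finish with the cradle back down, the cassette still latched fully home and let go, and the red cassette left where it stands.

Things in the scene. Friction and masses are not known exactly. Their poses are not given: they have to be found in the camera images.
- blue_cassette_center (a point): Centre of the blue bur cassette, 37.5 mm above its underside; about 0.2 kg, 76 (x) x 36 (y) x 75 mm high. Flange 76 x 36 mm up to 10 mm, block 60 x 28 mm up to 22 mm, then a central grip tab, 30 mm along x, 14 mm along y, up to 75 mm: pinch it across y, 58 mm above the underside, to clear the holder. Steel burs 23.5 mm either side of the middle, up to 43 mm. Fits either way round.
- red_cassette_center (a point): The same point of the red cassette, a bystander of the same shape and size, with little polishing wheels. Leave it where it stands.
- seat (a point): Centre of the pocket floor in the aluminium cradle, 26 mm above the bench (rises with the cradle). Pocket 80 (x) x 40 mm (y), side walls flared, 33 mm high. At each x end an orange sprung catch, 36 mm high, slopes inward; its lip snaps over the flange. Cassette home: centre 37.5 mm above this point. Merely set down it perches 10 to 20 mm higher; pushing it home takes 7 to 15 N.
- cradle (a joint): Height (m) of the holder's floating cradle: 0 at rest, 0.015 at its upper stop. The base below it, dark steel 136 x 84 mm, is fixed. Weight and springs hold it down: about 6 N starts it, 2.5 N more per 10 mm, plus the cassette's weight. A latched cassette pulled up 10 mm carries the cradle up nearly as far; an unlatched one comes up alone and the cradle drops back to 0.
Mind the look-alikes: they are no part of the job. Of the things that look like the part that bears blue_cassette_center, the middle-sized one is meant.

How it is judged (in metres and radians):
On the way, in this order (a step that is already met when the one before it is completed fails the run):
1. the blue cassette is pressed home in the cradle (horizontal distance between blue_cassette_center and seat below 0.01 m and z of blue_cassette_center in the frame of seat below 0.0415 m and value of joint cradle below 0.003 m), for 0.1 s.
2. tugged by the gripper, the latched cassette carries the cradle up at least 4 mm and stays home in it (value of joint cradle above 0.004 m and contact force between the fingers and blue_cassette above 1 N and horizontal distance between blue_cassette_center and seat below 0.01 m and z of blue_cassette_center in the frame of seat below 0.0415 m), for 0.15 s.
At the end, for the whole second after the job is handed in: The cradle is down (within 3 mm), the blue cassette is latched home in it (its centre within 10 mm sideways of the seat and at most 41.5 mm above the pocket floor, upright within 7 degrees), let go and at rest, and the red cassette is within 30 mm of where it started (all of step 1 and angle between blue_cassette_center's own z axis and vertical below 0.12 rad and linear speed of blue_cassette below 0.02 m/s and distance of red_cassette_center from where it was at the start of the episode below 0.03 m); the robot touches nothing.
It fails at once if the red cassette is pushed, lifted or knocked over (30 mm or more, or tipped) (distance of red_cassette_center from where it was at the start of the episode above 0.03 m or angle between red_cassette_center's own z axis and vertical above 0.5 rad).
It also fails if it takes over 45 s, if anything falls off the work surface, if the arm or the gripper's body presses on something with over 40 N, if the wrist force passes 120 N, or if a joint passes its speed limit or range.

## Working session

There is one attempt and no reset: what is moved stays moved. The work goes in short steps, Python scripts to look and compute and a tool call to move; the robot and the scene stay as the last step left them, time stands still between calls to the robot, and variables do not carry over. Pictures are saved under pics/ and viewed, and the job is handed in when it is done.

Besides the shell and the picture viewer there is one more tool, called after "Request:" in YAML: its name, and indented under it one key for each argument. arm_command: Moves the arm, as the interface text tells. Scaled input: -1 to 1 covers 30 mm each way for a shift and 180 degrees each way for a turn. Its arguments: {"type":"object","properties":{"series":{"type":"array","items":{"type":"array","items":{"type":"number","minimum":-1,"maximum":1}}},"grip_force":{"type":"number"}},"required":["series"]}

```bash
mkdir -p pics
cat > h.py <<'E'
import numpy as np, cv2
from station import bot, eyes, job
def cap(n,name):
    p,d=eyes.capture(n); cv2.imwrite(f'pics/{name}.png',p[:,:,::-1]); np.savez(f'pics/{name}.npz',p=p,d=d,**{k:np.array(v) for k,v in eyes.camera_info(n).items()}); return p,d
def pts(name):
    z=np.load(f'pics/{name}.npz'); d=z['d']; R=cv2.Rodrigues(z['rvec'])[0]; t=z['tvec'].ravel()
    v,u=np.mgrid[:480,:640]; X=np.stack([(u-z['cx'])/z['fx']*d,(v-z['cy'])/z['fy']*d,d],-1)
    W=(X-t)@R; W[d<=0]=np.nan
    return z['p'],W
E
python3 - <<'E'
from h import *
print(bot.read_state())
for n in ['scene','side','wrist']: cap(n,n+'0'); i=eyes.camera_info(n); print(n,i)
E
```

```text
{'t': 0.0, 'joints': array([-1.26973034,  0.70707616, -0.0275897 ,  1.48498061,  0.02199493,
        0.95090816, -0.07552553]), 'dq': array([ 0.00094713, -0.00093937, -0.0010233 , -0.00136519, -0.00035577,
       -0.00134418,  0.0002483 ]), 'effort': array([ 2.84298440e-04, -8.83213162e+01,  1.23460706e+00, -2.36161047e+01,
        1.68524188e-02,  6.68516106e-03,  6.34435608e-06]), 'tcp_pos': array([193.23388362, 541.48205575, 404.24735578]), 'orientation': array([-1.52599676,  1.56972643, -1.86881221]), 'ft_force': array([ 0.41990134,  1.36916561, -0.00565916]), 'ft_torque': array([-0.01584748, -0.01244203, -0.02363829]), 'grip_width': 0.9952097182143076}
scene {'fx': 450.84302437164166, 'fy': 450.84302437164166, 'cx': 316.6496767785633, 'cy': 237.71130032489094, 'rvec': array([ 1.79787188,  1.45287114, -0.72897161]), 'tvec': array([-122.44093921, -253.71922415, 1230.28772524])}
side {'fx': 574.295500795232, 'fy': 574.295500795232, 'cx': 315.3606630551769, 'cy': 239.38874484448493, 'rvec': array([ 1.99282025, -0.71902909,  0.38084284]), 'tvec': array([-388.80400814,  235.70331509,  673.48677782])}
wrist {'fx': 362.18792682062497, 'fy': 362.18792682062497, 'cx': 320.57515196233123, 'cy': 241.74003758861187, 'rvec': array([-2.38559364, -1.68385955, -0.21939054]), 'tvec': array([-573.5737715 ,  -33.96853262,  379.25245871])}
```

View pics/scene0.png

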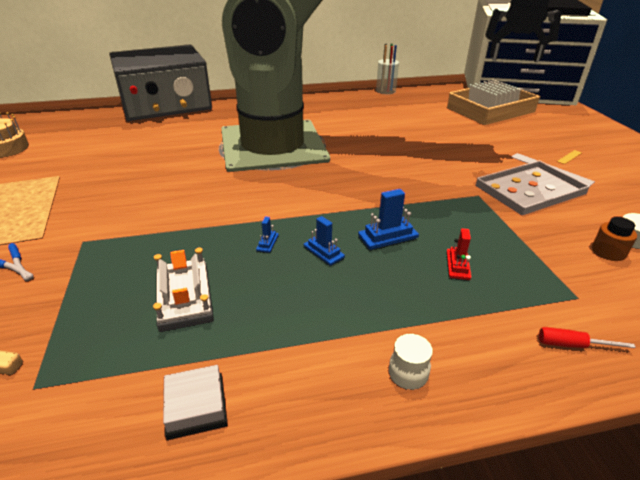

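View pics/side0.png

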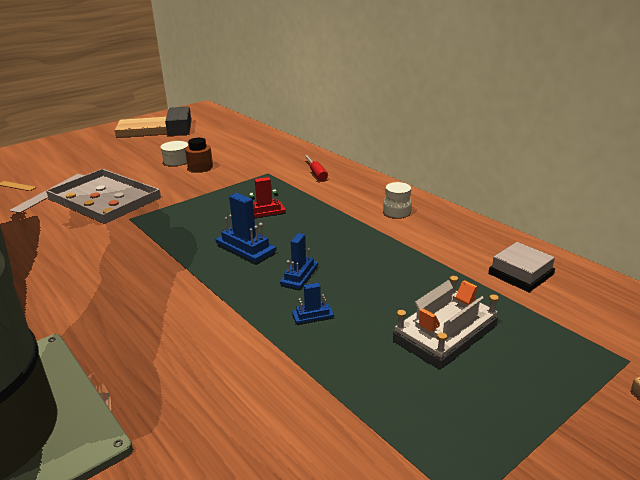

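View pics/wrist0.png

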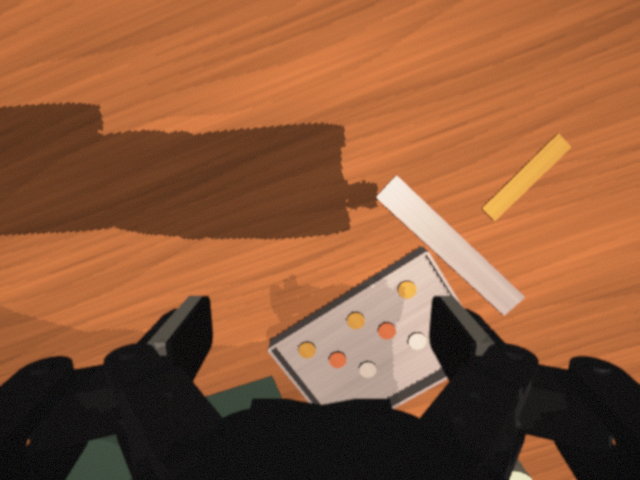

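Three blue cassettes show in the scene view: small at (267,235), middle at (324,242) and large at (390,222). The middle-sized one fits the description. I'll confirm this by measured height and an enlarged crop.

Run:
```python
from h import *
for n in ['scene0','side0']:
    p,W=pts(n); hsv=cv2.cvtColor(p,cv2.COLOR_RGB2HSV)
    print(n)
    for nm,lo,hi in [('blue',(105,150,40),(125,255,255)),('red',(175,150,80),(180,255,255)),('red2',(0,200,80),(4,255,255)),('orange',(5,200,180),(13,255,255))]:
        m=cv2.inRange(hsv,lo,hi)
        k,l,s,c=cv2.connectedComponentsWithStats(m)
        for i in range(1,k):
            if s[i,4]<60 or (nm=='orange' and s[i,4]>2000): continue
            q=W[l==i]; q=q[np.isfinite(q).all(1)]
            if len(q)<20 or q[:,2].max()<15: continue
            zt=np.percentile(q[:,2],98); top=q[q[:,2]>zt-4]; lowr=q[q[:,2]<18]
            if len(lowr)<5: lowr=q
            r=cv2.minAreaRect(lowr[:,:2].astype(np.float32)); 
            print(nm,c[i].round(),s[i,4],'ztop',zt.round(1),'topmean',top.mean(0).round(1),'toprect',[np.round(x,1) for x in cv2.minAreaRect(top[:,:2].astype(np.float32))],'lowrect',[np.round(x,1) for x in r], 'zmin',q[:,2].min().round(1))
a=cv2.imread('pics/scene0.png')[180:330,130:490]; cv2.imwrite('pics/crop0.png',cv2.resize(a,None,fx=2.2,fy=2.2,interpolation=cv2.INTER_CUBIC))
```

```text
scene0
blue [617.  65.] 4820 ztop 219.9 topmean [-516.4 1475.2  225.2] toprect [array([-538.5, 1472.8]), array([165.6,  21.1]), np.float64(2.1)] lowrect [array([-408.2, 1475.8]), array([ 26.6, 362.1]), np.float64(90.0)] zmin -192.2
blue [389. 223.] 1771 ztop 105.3 topmean [477.8 162.5 104.4] toprect [array([475.8, 162.9]), array([16.8, 38.8]), np.float64(8.7)] lowrect [array([472.9, 171.1]), array([ 53.3, 120.4]), np.float64(9.3)] zmin -1.4
blue [267. 237.] 370 ztop 57.7 topmean [446.6 -68.6  56.8] toprect [array([445.2, -68.7]), array([ 8.7, 17.8]), np.float64(65.5)] lowrect [array([442.8, -67.3]), array([26.9, 59.8]), np.float64(63.4)] zmin 1.4
blue [324. 243.] 903 ztop 75.9 topmean [495.8  31.2  74.9] toprect [array([493.7,  31.3]), array([30.3, 15.1]), np.float64(25.2)] lowrect [array([489.8,  36.9]), array([79.1, 51. ]), np.float64(28.1)] zmin 0.7
blue [ 14. 251.] 97 ztop 15.9 topmean [ 382.7 -529.3   13.9] toprect [array([ 381.9, -529.1]), array([45.2, 10.9]), np.float64(24.7)] lowrect [array([ 382.7, -528.9]), array([46.8, 11.2]), np.float64(25.9)] zmin 7.7
red2 [459. 258.] 71
[... 1421 characters left out ...]
5.5]), array([101. ,  57.5]), np.float64(66.7)] zmin -1.4
red2 [317. 168.] 134 ztop 25.7 topmean [772.7 327.6  23.6] toprect [array([774.6, 332.4]), array([67.6, 17.7]), np.float64(69.8)] lowrect [array([787.4, 359.9]), array([121.8,  24.8]), np.float64(66.7)] zmin -1.8
red2 [269. 207.] 169 ztop 24.5 topmean [579.6 253.6  21.9] toprect [array([580.7, 258.4]), array([28.8, 52.2]), np.float64(69.2)] lowrect [array([595.5, 268.2]), array([78.6, 59.4]), np.float64(53.8)] zmin -0.3
orange [465. 292.] 239 ztop 61.2 topmean [ 604.6 -217.9   59.3] toprect [array([ 604.6, -217.8]), array([ 7. , 21.6]), np.float64(3.3)] lowrect [array([ 600.3, -217.8]), array([22.2, 16.3]), np.float64(90.0)] zmin 40.5
```

View pics/crop0.png

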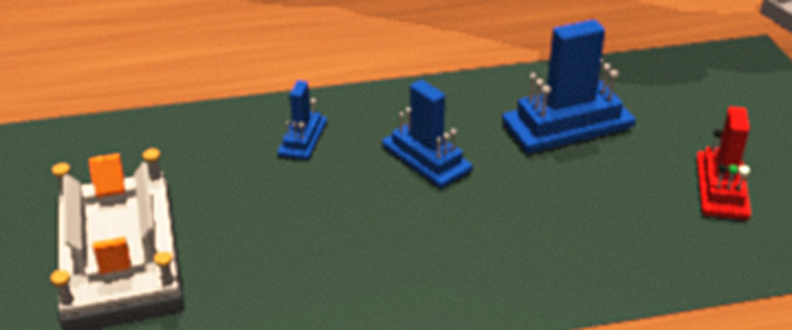

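The crop confirms it. The middle blue at (324,243) measures 75 mm high with a 30x15 mm tab, so it's the target; the others are 57 and 105 mm high. The holder is at (180,287).

```bash
cat >> h.py <<'E'
from scipy.spatial.transform import Rotation as Ro
def plan(x,y,z,ax):  # ax: long axis angle deg of object; jaw should be at ax+90
    s=bot.read_state(); R=Ro.from_euler('xyz',s['orientation']).as_matrix()
    d=R.T@(np.array([x,y,z])-s['tcp_pos'])
    ya=np.degrees(np.arctan2(R[1,1],R[0,1])); t=(ax+90-ya+90)%180-90
    tx=-t # turn about down axis
    print('tool R',R.round(3).tolist(),'jaw',ya.round(2),'pos',s['tcp_pos'].round(1),'q7',s['joints'].round(2),'t',s['t'])
    print('shift/30',(d/30).round(3),'turn deg about tool x',tx.round(2),'norm',(tx/180).round(4)); 
    a=np.radians(-tx); c,sn=np.cos(a),np.sin(a); Rn=np.array([[c,-sn,0],[sn,c,0],[0,0,1]])@R
    print('after turn first: shift/30',(Rn.T@(R@d)/30).round(3))
    print('f',s['ft_force'].round(2),'grip',s['grip_width'])
E
python3 - <<'E'
from h import *
plan(491.5,31.3,400,24.5)
E
```

```text
tool R [[-0.0, 0.336, 0.942], [-0.001, 0.942, -0.336], [-1.0, -0.001, 0.0]] jaw 70.36 pos [193.2 541.5 404.3] q7 [-1.27  0.71 -0.03  1.48  0.02  0.95 -0.08] t 0.15
shift/30 [  0.156 -12.675  15.079] turn deg about tool x -44.14 norm -0.2452
after turn first: shift/30 [  0.162 -19.598   1.994]
f [-0.4   0.09 -0.77] grip 0.9994969443058219
```

Request:
arm_command:
  series:
    - [0,0,0,-0.035,0]
    - [0,0,0,-0.035,0]
    - [0,0,0,-0.035,0]
    - [0,0,0,-0.035,0]
    - [0,0,0,-0.035,0]
    - [0,0,0,-0.035,0]
    - [0,0,0,-0.035,0]
    - [0,-1,0.1,0,0]
    - [0,-1,0.1,0,0]
    - [0,-1,0.1,0,0]
    - [0,-1,0.1,0,0]
    - [0,-1,0.1,0,0]
    - [0,-1,0.1,0,0]
    - [0,-1,0.1,0,0]
    - [0,-1,0.1,0,0]
    - [0,-1,0.1,0,0]
    - [0,-1,0.1,0,0]

```text
t: 1.57
tcp_pos: [357.1, 279.5, 401.2]
orientation: [-2.921, 1.565, -2.444]
ft_force: [0.2, 0.7, -1.0]
grip_width: 1.0
```

Run:
```python
from h import *
plan(491.5,31.3,400,24.5)
```

```text
tool R [[-0.005, -0.459, 0.889], [-0.004, 0.889, 0.459], [-1.0, -0.001, -0.006]] jaw 117.3 pos [357.1 279.5 401.2] q7 [-0.54  0.55 -0.33  1.9   0.25  0.73  1.04] t 1.5667
shift/30 [ 0.052 -9.407  0.185] turn deg about tool x 2.8 norm 0.0156
after turn first: shift/30 [ 0.049 -9.387  0.645]
f [ 0.24  0.7  -1.02] grip 1.0000704158689202
```

Request:
arm_command:
  series:
    - [0,-1,0,0.008,0]
    - [0,-1,0,0.008,0]
    - [0,-1,0,0,0]
    - [0,-1,0,0,0]
    - [0,-1,0,0,0]
    - [0,-1,0.1,0,0]
    - [0,-1,0.1,0,0]
    - [0,-1,0.1,0,0]
    - [0,-1,0.1,0,0]
    - [0,0,0,0,0]
    - [0,0,0,0,0]

```text
t: 2.48
tcp_pos: [487.6, 19.6, 400.6]
orientation: [-2.725, 1.562, -2.31]
ft_force: [-1.1, 1.2, -1.0]
grip_width: 1.002
```

Run:
```python
from h import *
plan(491.5,31.3,400,24.5)
cap('wrist','w1')
```

```text
tool R [[-0.006, -0.403, 0.915], [-0.006, 0.915, 0.403], [-1.0, -0.003, -0.008]] jaw 113.78 pos [487.6  19.6 400.6] q7 [ 0.1   0.6  -0.35  1.79  0.28  0.81  1.59] t 2.4833
shift/30 [0.018 0.305 0.277] turn deg about tool x -0.72 norm -0.004
after turn first: shift/30 [0.018 0.301 0.281]
f [-1.09  1.21 -0.95] grip 1.0022652622896875
```

View pics/w1.png

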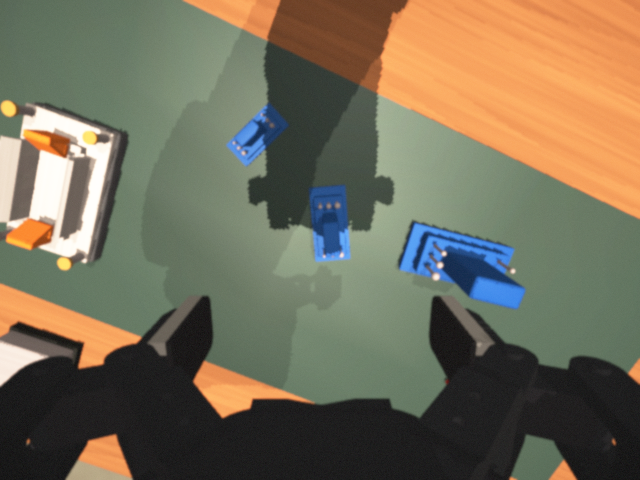

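The wrist view shows the target at (330,223), slightly turned and roughly on the jaw centreline. The holder is partly visible at left, at (50,185).

Run:
```python
from h import *
p,W=pts('w1'); hsv=cv2.cvtColor(p,cv2.COLOR_RGB2HSV)
m=cv2.inRange(hsv,(100,130,30),(125,255,255)); k,l,s,c=cv2.connectedComponentsWithStats(m)
for i in range(1,k):
    if s[i,4]<500: continue
    q=W[l==i]; print(c[i].round(),s[i,4],np.percentile(q[:,2],[2,50,98]).round(1))
    for a,b in [(70,80),(-3,14),(4,14)]:
        w=q[(q[:,2]>a)&(q[:,2]<b)]
        if len(w)>20: print((a,b),len(w),[np.round(x,1) for x in cv2.minAreaRect(w[:,:2].astype(np.float32))])
```

```text
[258. 134.] 1581 [nan nan nan]
(-3, 14) 531 [array([440.7, -70. ]), array([26.6, 57.3]), np.float64(66.1)]
(4, 14) 523 [array([440.7, -70. ]), array([26.6, 57.3]), np.float64(66.1)]
[329. 222.] 2376 [nan nan nan]
(70, 80) 566 [array([491.7,  29.2]), array([30.5, 13.9]), np.float64(29.2)]
(-3, 14) 785 [array([491.6,  29.1]), array([75.8, 37.2]), np.float64(28.7)]
(4, 14) 777 [array([491.6,  29.1]), array([75.8, 35.8]), np.float64(28.7)]
[463. 264.] 5730 [nan nan nan]
(70, 80) 208 [array([464.8, 156.7]), array([16.6, 42.3]), np.float64(35.0)]
(-3, 14) 323 [array([476.3, 182.3]), array([ 66.5, 145.1]), np.float64(8.7)]
(4, 14) 312 [array([471.4, 162.6]), array([ 50.5, 107.4]), np.float64(9.7)]
```

Run:
```python
from h import *
plan(491.6,29.1,213,28.8)
```

```text
tool R [[-0.006, -0.403, 0.915], [-0.007, 0.915, 0.403], [-1.0, -0.004, -0.008]] jaw 113.76 pos [487.5  19.5 400.6] q7 [ 0.1   0.6  -0.35  1.79  0.28  0.81  1.59] t 2.5333
shift/30 [6.249 0.264 0.304] turn deg about tool x -5.04 norm -0.028
after turn first: shift/30 [6.249 0.241 0.324]
f [ 0.02 -1.83 -0.41] grip 1.0032737893020924
```

Request:
arm_command:
  series:
    - [0,0,0,-0.028,0]
    - [0,0.24,0.32,0,0]
    - [1,0,0,0,0]
    - [1,0,0,0,0]
    - [1,0,0,0,0]
    - [1,0,0,0,0]
    - [0,0,0,0,0]

```text
t: 3.12
tcp_pos: [492.0, 38.6, 277.9]
orientation: [-2.195, 1.567, -1.69]
ft_force: [-1.2, 0.2, -0.3]
grip_width: 1.002
```

Run:
```python
from h import *
plan(491.6,29.1,213,28.8)
```

```text
tool R [[-0.0, -0.484, 0.875], [-0.004, 0.875, 0.484], [-1.0, -0.003, -0.002]] jaw 118.92 pos [492.   38.6 277.9] q7 [ 0.    0.8  -0.26  1.91  0.42  0.48  1.51] t 3.1167
shift/30 [ 2.166 -0.265 -0.16 ] turn deg about tool x 0.12 norm 0.0007
after turn first: shift/30 [ 2.166 -0.266 -0.159]
f [-1.24  0.23 -0.3 ] grip 1.0021638473430832
```

Request:
arm_command:
  series:
    - [0,-0.25,-0.15,0,0]
    - [0,0,0,0,0]
    - [0.7,0,0,0,0]
    - [0,0,0,0,0]

```text
t: 3.45
tcp_pos: [492.5, 31.6, 260.9]
orientation: [-1.331, 1.566, -0.826]
ft_force: [-0.1, -0.0, -0.5]
grip_width: 1.002
```

Run:
```python
from h import *
plan(491.6,29.1,213,28.8)
```

```text
tool R [[0.003, -0.483, 0.876], [-0.003, 0.876, 0.483], [-1.0, -0.004, 0.001]] jaw 118.89 pos [492.5  31.6 260.9] q7 [ 0.    0.83 -0.24  1.93  0.44  0.43  1.51] t 3.45
shift/30 [ 1.596 -0.051 -0.069] turn deg about tool x 0.09 norm 0.0005
after turn first: shift/30 [ 1.596 -0.051 -0.069]
f [-0.09 -0.01 -0.5 ] grip 1.0021943116886864
```

Request:
arm_command:
  series:
    - [0.8,-0.05,-0.07,0,0]
    - [0.6,-0.05,0,0,0]
    - [0.3,0,0,0,0]
    - [0,0,0,0,0]

```text
t: 3.78
tcp_pos: [494.6, 28.0, 215.5]
orientation: [-0.724, 1.558, -0.222]
ft_force: [0.2, -0.0, -0.4]
grip_width: 0.997
```

Run:
```python
from h import *
plan(491.6,29.1,213,28.8)
cap('side','s1');
a=cv2.imread('pics/s1.png')[120:370,180:480]; cv2.imwrite('pics/s1c.png',cv2.resize(a,None,fx=2.4,fy=2.4))
```

```text
tool R [[0.012, -0.481, 0.877], [-0.003, 0.877, 0.481], [-1.0, -0.008, 0.01]] jaw 118.73 pos [494.6  28.  215.5] q7 [-0.03  0.92 -0.17  1.94  0.48  0.31  1.48] t 3.7833
shift/30 [ 0.083  0.083 -0.071] turn deg about tool x -0.07 norm -0.0004
after turn first: shift/30 [ 0.083  0.083 -0.071]
f [ 0.24 -0.03 -0.43] grip 0.997041502781499
```

View pics/s1c.png

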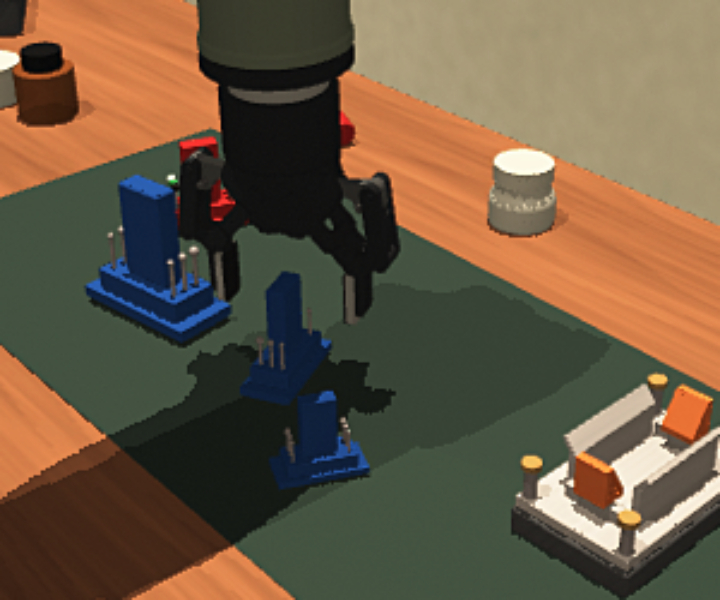

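The fingers straddle the tab at crop pixel (285,310), clear of the neighbours. Next I'll centre and close.

Request:
arm_command:
  series:
    - [0.08,0.08,-0.07,0,0]
    - [0,0,0,0,0]
    - [0,0,0,0,0.9]
    - [0,0,0,0,1]
    - [0,0,0,0,1]
    - [0,0,0,0,1]
    - [0,0,0,0,1]
    - [0,0,0,0,1]
    - [0,0,0,0,1]
    - [0,0,0,0,1]
  grip_force: 70

```text
t: 4.67
tcp_pos: [492.4, 29.4, 218.5]
orientation: [-0.615, 1.552, -0.114]
ft_force: [-0.6, -0.3, -0.2]
grip_width: 0.154
```

Run:
```python
from h import *
plan(491.6,29.1,213,28.8)
```

```text
tool R [[0.018, -0.48, 0.877], [-0.002, 0.877, 0.48], [-1.0, -0.011, 0.015]] jaw 118.69 pos [492.4  29.4 218.5] q7 [-0.03  0.91 -0.17  1.95  0.48  0.3   1.47] t 4.6667
shift/30 [ 0.184  0.005 -0.032] turn deg about tool x -0.11 norm -0.0006
after turn first: shift/30 [ 0.184  0.005 -0.032]
f [-0.65 -0.35 -0.24] grip 0.15433311064437996
```

Gripped: the opening is about 13 mm. Now I'll lift.

Request:
arm_command:
  series:
    - [-0.5,0,0,0,1]
    - [-1,0,0,0,1]
    - [-1,0,0,0,1]
    - [-1,0,0,0,1]
    - [-1,0,0,0,1]
    - [-1,0,0,0,1]
    - [0,0,0,0,1]

```text
t: 5.25
tcp_pos: [488.5, 30.3, 388.8]
orientation: [-0.713, 1.559, -0.211]
ft_force: [-0.5, 1.6, -2.0]
grip_width: 0.148
```

Run:
```python
from h import *
plan(540,-120,370,3)
```

```text
tool R [[0.011, -0.482, 0.876], [-0.002, 0.876, 0.482], [-1.0, -0.008, 0.009]] jaw 118.8 pos [488.5  30.3 388.8] q7 [ 0.09  0.62 -0.38  1.81  0.33  0.76  1.61] t 5.25
shift/30 [ 0.659 -5.212 -0.915] turn deg about tool x 25.8 norm 0.1433
after turn first: shift/30 [ 0.679 -5.088  1.446]
f [-0.51  1.57 -1.97] grip 0.14752308531715755
```

Request:
arm_command:
  series:
    - [0.1,0,0,0.036,1]
    - [0.1,0,0,0.036,1]
    - [0.1,0,0,0.036,1]
    - [0.1,0,0,0.036,1]
    - [0.1,-1,0.28,0,1]
    - [0,-1,0.28,0,1]
    - [0,-1,0.28,0,1]
    - [0,-1,0.28,0,1]
    - [0,-1,0.28,0,1]
    - [0,0,0,0,1]
    - [0,0,0,0,1]

```text
t: 6.17
tcp_pos: [535.7, -124.5, 369.1]
orientation: [-0.442, 1.563, -0.413]
ft_force: [0.8, 1.5, -3.3]
grip_width: 0.151
```

Run:
```python
from h import *
plan(561,-221,370,3)
cap('wrist','w2')
```

```text
tool R [[0.007, -0.029, 1.0], [-0.003, 1.0, 0.029], [-1.0, -0.003, 0.007]] jaw 91.66 pos [ 535.7 -124.5  369.1] q7 [ 0.31  0.72 -0.26  1.63  0.24  0.82  1.54] t 6.1667
shift/30 [-0.014 -3.239  0.749] turn deg about tool x -1.34 norm -0.0074
after turn first: shift/30 [-0.014 -3.255  0.673]
f [ 0.84  1.48 -3.26] grip 0.1508309283210627
```

View pics/w2.png

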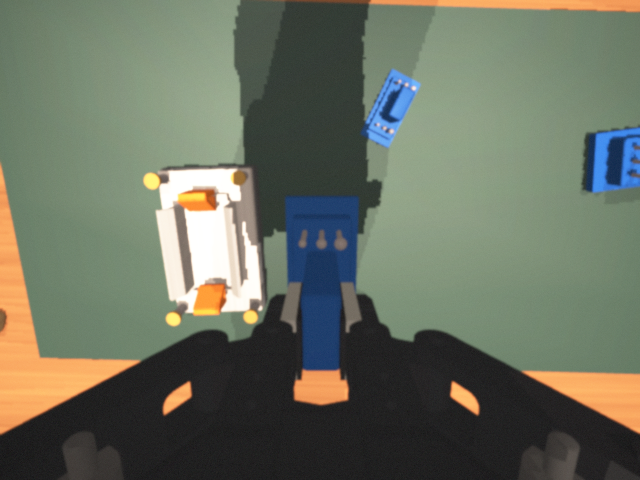

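The wrist view shows the whole holder: yellow post caps at (151,181), (238,177), (174,319) and (250,317), and orange catches at (197,200) and (209,299). The held cassette is at (322,260), square to the jaws.

Run:
```python
from h import *
p,W=pts('w2'); hsv=cv2.cvtColor(p,cv2.COLOR_RGB2HSV)
def comps(nm,lo,hi,roi,mn=30):
    m=cv2.inRange(hsv,lo,hi); mm=np.zeros_like(m); mm[roi]=m[roi]
    k,l,s,c=cv2.connectedComponentsWithStats(mm)
    for i in range(1,k):
        if s[i,4]<mn: continue
        q=W[l==i]; q=q[np.isfinite(q).all(1)]
        if len(q)<10: print(nm,c[i],'nodepth'); continue
        zt=np.percentile(q[:,2],95); t=q[q[:,2]>zt-4]
        print(nm,c[i].round(),s[i,4],'ztop',zt.round(1),'top',t.mean(0).round(1),'mean',q.mean(0).round(1),[np.round(x,1) for x in cv2.minAreaRect(t[:,:2].astype(np.float32))])
R=np.s_[150:340,130:285]
comps('yellow',(17,150,120),(30,255,255),R)
comps('orange',(5,180,120),(15,255,255),R)
sub=np.zeros((480,640),bool); sub[R]=1
for a,b in [(15,24),(24,29),(54,64)]:
    mm=sub&(W[...,2]>a)&(W[...,2]<b)
    k,l,s,c=cv2.connectedComponentsWithStats(mm.astype(np.uint8))
    for i in range(1,k):
        if s[i,4]<80: continue
        q=W[l==i]; print((a,b),c[i].round(),s[i,4],q.mean(0).round(1),[np.round(x,1) for x in cv2.minAreaRect(q[:,:2].astype(np.float32))])
mm=sub&(W[...,2]>24)&(W[...,2]<75); q=W[mm]; print('all',np.round(cv2.minAreaRect(q[:,:2].astype(np.float32))[0],1),cv2.minAreaRect(q[:,:2].astype(np.float32)))
# held cassette
m=cv2.inRange(hsv,(100,130,20),(125,255,255)); m[:, :270]=0;m[:,375:]=0;m[:150]=0;m[400:]=0
q=W[m>0]; q=q[np.isfinite(q).all(1)]; print('held z hist',np.histogram(q[:,2],bins=12))
for a in range(140,260,10):
    w=q[(q[:,2]>a)&(q[:,2]<a+10)]
    if len(w)>100: print(a,len(w),w.mean(0).round(1),[np.round(x,1) for x in cv2.minAreaRect(w[:,:2].astype(np.float32))])
```

```text
yellow [238. 178.] 113 ztop 52.1 top [ 498.5 -192.8   50.8] mean [ 498.5 -192.8   50.8] [array([ 498.4, -192.6]), array([8.7, 8.9]), np.float64(2.6)]
yellow [191. 197.] 207 ztop 63.9 top [ 513.2 -226.5   62.8] mean [ 513.2 -226.5   62.8] [array([ 513.4, -227.1]), array([ 6.2, 21.4]), np.float64(5.9)]
yellow [205. 311.] 164 ztop 64.0 top [ 608.1 -221.3   62.7] mean [ 610.9 -222.9   57.9] [array([ 608.1, -220.9]), array([ 6.6, 19.4]), np.float64(4.2)]
orange [201. 202.] 377 ztop 61.6 top [ 514.6 -223.8   60.1] mean [ 518.1 -222.6   52.8] [array([ 514.4, -226.2]), array([ 9.7, 21.4]), np.float64(4.3)]
orange [212. 296.] 474 ztop 61.4 top [ 603.9 -216.9   60.1] mean [ 599.6 -218.2   51.1] [array([ 603.4, -219.4]), array([21. ,  6.2]), np.float64(79.1)]
(15, 24) [242. 213.] 841 [ 534.8 -197.7   18.4] [array([ 540.8, -195.6]), array([155.7,  70. ]), np.float64(34.8)]
(24, 29) [217. 233.] 7458 [ 551.6 -218.1   26.9] [array([ 560.6, -223.8]), array([132.2,  80.3]), np.float64(3.7)]
(54, 64) [193. 198.] 416 [ 514.3 -225.7   60.6] [array([ 515.5, -226.6]), array([11.9, 22.4]), np.float64(3.7)]
[... 739 characters left out ...]
835415,
       228.61418064]))
160 2120 [ 507.2 -126.7  162.1] [array([ 518.2, -126.7]), array([45.5, 36. ]), np.float64(1.5)]
170 2331 [ 515.9 -126.9  173.7] [array([ 519.4, -126.5]), array([32. , 28.1]), np.float64(2.0)]
180 211 [ 519.1 -126.6  185.2] [array([ 519.7, -126.6]), array([ 2.3, 13.9]), np.float64(2.1)]
190 266 [ 519.2 -126.5  195.3] [array([ 519.8, -126.6]), array([ 2.5, 13.9]), np.float64(0.3)]
200 308 [ 519.3 -126.7  205.3] [array([ 520.5, -127.7]), array([ 5.2, 15.2]), np.float64(16.3)]
210 374 [ 519.4 -126.6  215.2] [array([ 520.5, -125.8]), array([14.7,  5.2]), np.float64(76.9)]
220 3079 [ 531.7 -126.3  226.1] [array([ 533.3, -125.9]), array([29.4, 14. ]), np.float64(2.5)]
```

Run:
```python
from h import *
plan(562.8,-222.3,320,3.4)
```

```text
tool R [[0.007, -0.029, 1.0], [-0.004, 1.0, 0.029], [-1.0, -0.004, 0.007]] jaw 91.63 pos [ 535.6 -124.9  369.1] q7 [ 0.31  0.72 -0.26  1.63  0.24  0.82  1.54] t 6.2167
shift/30 [ 1.655 -3.266  0.801] turn deg about tool x -1.77 norm -0.0098
after turn first: shift/30 [ 1.654 -3.289  0.7  ]
f [-1.14 -2.34 -2.3 ] grip 0.1501751529948105
```

Request:
arm_command:
  series:
    - [0,0,0,-0.01,1]
    - [0,-1,0.2,0,1]
    - [0,-1,0.2,0,1]
    - [0,-1,0.2,0,1]
    - [0,-0.2,0,0,1]
    - [0.5,0,0,0,1]
    - [0.5,0,0,0,1]
    - [0,0,0,0,1]
    - [0,0,0,0,1]

```text
t: 6.97
tcp_pos: [561.5, -216.0, 337.5]
orientation: [-0.535, 1.565, -0.449]
ft_force: [-0.8, 0.1, -2.9]
grip_width: 0.152
```

Run:
```python
from h import *
plan(562.8,-222.3,290,3.4)
```

```text
tool R [[0.005, -0.086, 0.996], [-0.002, 0.996, 0.086], [-1.0, -0.003, 0.005]] jaw 94.96 pos [ 561.5 -216.   337.5] q7 [ 0.45  0.84 -0.29  1.47  0.28  0.87  1.73] t 6.9667
shift/30 [ 1.583 -0.21   0.017] turn deg about tool x 1.56 norm 0.0087
after turn first: shift/30 [ 1.583 -0.209  0.022]
f [-0.8   0.11 -2.92] grip 0.15234409242937189
```

Request:
arm_command:
  series:
    - [0,-0.2,0,0.007,1]
    - [0,0,0,0,1]
    - [0.4,0,0,0,1]
    - [0.4,0,0,0,1]
    - [0.4,0,0,0,1]
    - [0,0,0,0,1]
    - [0,0,0,0,1]

```text
t: 7.55
tcp_pos: [563.6, -220.8, 305.5]
orientation: [-0.433, 1.559, -0.367]
ft_force: [1.1, -0.1, -1.8]
grip_width: 0.15
```

Run:
```python
from h import *
plan(562.8,-222.3,290,3.4)
cap('wrist','w3')
p,W=pts('w3'); hsv=cv2.cvtColor(p,cv2.COLOR_RGB2HSV)
m=cv2.inRange(hsv,(100,130,20),(125,255,255))
q=W[m>0]; q=q[np.isfinite(q).all(1)]; q=q[(abs(q[:,0]-555)<80)&(abs(q[:,1]+223)<60)]
zt=np.percentile(q[:,2],98);w=q[q[:,2]>zt-4];print(zt,cv2.minAreaRect(w[:,:2].astype(np.float32)))
w=q[(q[:,2]<zt-62)&(q[:,2]>zt-70)];print(cv2.minAreaRect(w[:,:2].astype(np.float32)))
```

```text
tool R [[0.011, -0.066, 0.998], [-0.004, 0.998, 0.066], [-1.0, -0.005, 0.011]] jaw 93.79 pos [ 563.6 -220.8  305.5] q7 [ 0.45  0.88 -0.27  1.49  0.29  0.8   1.71] t 7.55
shift/30 [ 0.517 -0.047 -0.035] turn deg about tool x 0.39 norm 0.0022
after turn first: shift/30 [ 0.517 -0.047 -0.035]
f [ 1.06 -0.11 -1.75] grip 0.149617455822201
163.79933830142542 ((561.966064453125, -222.0266876220703), (30.109989166259766, 13.804487228393555), 4.424182891845703)
((547.0812377929688, -223.19619750976562), (45.5160026550293, 35.10327911376953), 3.788020372390747)
```

View pics/w3.png

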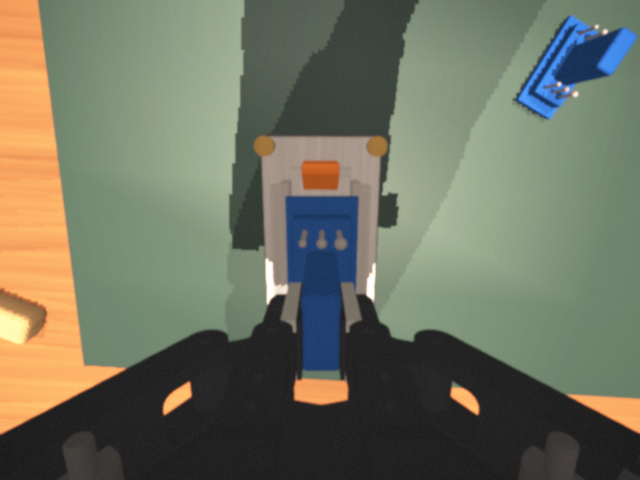

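The cassette is centred over the pocket in the wrist view: flange at (322,240), catch at (320,175). It's off by about 1.5 mm, so I'll correct that and descend.

Request:
arm_command:
  series:
    - [0.2,-0.05,-0.05,0,1]
    - [0.4,0,0,0,1]
    - [0.4,0,0,0,1]
    - [0,0,0,0,1]

```text
t: 7.93
tcp_pos: [562.7, -222.8, 275.5]
orientation: [-0.434, 1.556, -0.368]
ft_force: [-0.3, 0.4, -3.7]
grip_width: 0.152
```

Run:
```python
from h import *
plan(562.1,-222.7,243.5,3.4)
```

```text
tool R [[0.014, -0.066, 0.998], [-0.005, 0.998, 0.066], [-1.0, -0.006, 0.014]] jaw 93.78 pos [ 562.7 -222.8  275.5] q7 [ 0.45  0.92 -0.25  1.51  0.31  0.73  1.7 ] t 7.9333
shift/30 [ 1.068  0.012 -0.035] turn deg about tool x 0.38 norm 0.0021
after turn first: shift/30 [ 1.068  0.012 -0.035]
f [-0.25  0.42 -3.66] grip 0.15185302650811625
```

Request:
arm_command:
  series:
    - [0.3,0,-0.02,0,1]
    - [0.3,0,0,0,1]
    - [0.2,0,0,0,1]

```text
t: 8.18
tcp_pos: [562.8, -223.3, 251.2]
orientation: [-0.434, 1.553, -0.368]
ft_force: [-1.1, 0.2, 3.6]
grip_width: 0.152
```

Request:
arm_command:
  series:
    - [0.2,0,0,0,1]
    - [0.2,0,0,0,1]

```text
t: 8.35
tcp_pos: [563.6, -223.3, 241.4]
orientation: [-0.425, 1.549, -0.359]
ft_force: [-23.5, 13.5, 113.2]
grip_width: 0.148
```

Run:
```python
from h import *
plan(562.1,-222.7,243.5,3.4)
```

```text
tool R [[0.021, -0.065, 0.998], [-0.008, 0.998, 0.065], [-1.0, -0.009, 0.02]] jaw 93.73 pos [ 563.6 -223.3  241.4] q7 [ 0.44  0.97 -0.24  1.53  0.32  0.66  1.68] t 8.35
shift/30 [-0.071  0.022 -0.049] turn deg about tool x 0.33 norm 0.0019
after turn first: shift/30 [-0.071  0.022 -0.049]
f [-23.5   13.49 113.24] grip 0.14774206066530154
```

Bottomed out at 113 N, which is too close to the 120 N limit. I'll back off gently.

Request:
arm_command:
  series:
    - [-0.07,0,-0.03,0,1]

```text
t: 8.43
tcp_pos: [563.0, -223.1, 244.3]
orientation: [-0.412, 1.547, -0.347]
ft_force: [2.6, 1.8, -10.0]
grip_width: 0.15
```

Request:
arm_command:
  series:
    - [0,0,0,0,1]

```text
t: 8.52
tcp_pos: [563.0, -223.0, 244.5]
orientation: [-0.412, 1.547, -0.347]
ft_force: [-0.9, -1.6, -9.1]
grip_width: 0.153
```

Run:
```python
from h import *
plan(562.1,-222.7,243.5,3.4)
cap('side','s2'); cap('wrist','w4')
a=cv2.imread('pics/s2.png')[180:380,360:540]; cv2.imwrite('pics/s2c.png',cv2.resize(a,None,fx=3,fy=3))
for n in ['s2','w4']:
    p,W=pts(n); hsv=cv2.cvtColor(p,cv2.COLOR_RGB2HSV)
    m=cv2.inRange(hsv,(100,130,20),(125,255,255))
    q=W[m>0]; q=q[np.isfinite(q).all(1)]; q=q[(abs(q[:,0]-560)<60)&(abs(q[:,1]+223)<50)]
    if len(q)>20:
        zt=np.percentile(q[:,2],97);w=q[q[:,2]>zt-4];print(n,zt,cv2.minAreaRect(w[:,:2].astype(np.float32)))
```

```text
tool R [[0.023, -0.065, 0.998], [-0.008, 0.998, 0.065], [-1.0, -0.01, 0.022]] jaw 93.73 pos [ 563.  -223.   244.5] q7 [ 0.44  0.97 -0.24  1.53  0.32  0.66  1.68] t 8.5167
shift/30 [ 0.033  0.013 -0.03 ] turn deg about tool x 0.33 norm 0.0018
after turn first: shift/30 [ 0.033  0.012 -0.03 ]
f [-0.87 -1.59 -9.06] grip 0.15306779423852415
s2 102.66301750156536 ((554.4407348632812, -235.7975311279297), (48.864234924316406, 24.666786193847656), 77.25025939941406)
w4 103.92679016729394 ((562.02197265625, -225.08941650390625), (29.4398250579834, 13.923816680908203), 4.7928338050842285)
```

View pics/s2c.png

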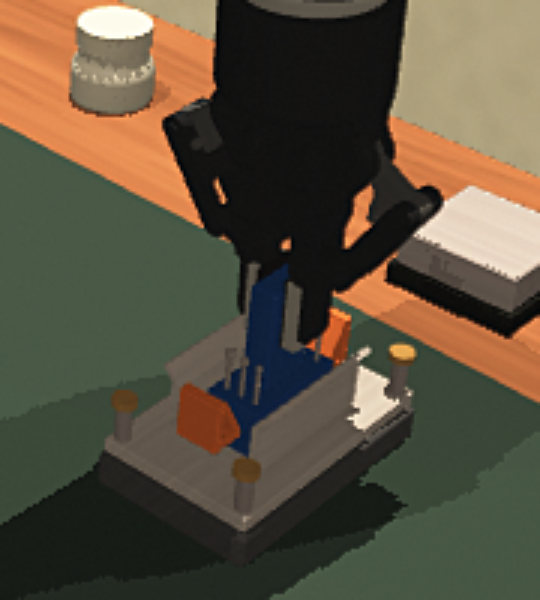

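View pics/w4.png

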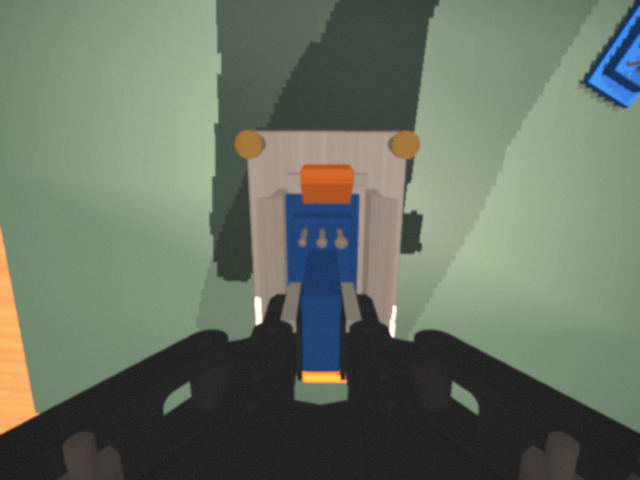

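Request:
arm_command:
  series:
    - [0.05,0,0,0,1]

```text
t: 8.7
tcp_pos: [563.1, -223.1, 242.0]
orientation: [-0.41, 1.547, -0.345]
ft_force: [-10.4, 2.4, 41.6]
grip_width: 0.153
```

Request:
arm_command:
  series:
    - [0.05,0,0,0,1]

```text
t: 8.78
tcp_pos: [563.2, -223.1, 241.8]
orientation: [-0.421, 1.547, -0.356]
ft_force: [-19.9, 5.9, 63.1]
grip_width: 0.149
```

Request:
arm_command:
  series:
    - [0,0,0,0,1]
    - [0,0,0,0,1]

```text
t: 8.95
tcp_pos: [563.1, -222.9, 242.5]
orientation: [-0.43, 1.547, -0.365]
ft_force: [0.4, 0.4, -3.7]
grip_width: 0.154
```

Run:
```python
from h import *
plan(562.1,-222.7,243.5,3.4)
cap('wrist','w5')
def top(n):
    p,W=pts(n); hsv=cv2.cvtColor(p,cv2.COLOR_RGB2HSV)
    m=cv2.inRange(hsv,(100,130,20),(125,255,255))
    q=W[m>0]; q=q[np.isfinite(q).all(1)]; q=q[(abs(q[:,0]-560)<60)&(abs(q[:,1]+223)<50)]
    zt=np.percentile(q[:,2],97);w=q[q[:,2]>zt-3];print(n,np.median(w[:,2]),cv2.minAreaRect(w[:,:2].astype(np.float32)))
    w=W[125:160,260:390].reshape(-1,3); w=w[(w[:,2]>20)&(w[:,2]<36)]; print('plate z',np.median(w[:,2]))
top('w4');top('w5')
```

```text
tool R [[0.023, -0.065, 0.998], [-0.009, 0.998, 0.065], [-1.0, -0.01, 0.022]] jaw 93.72 pos [ 563.1 -222.9  242.5] q7 [ 0.44  0.97 -0.24  1.53  0.32  0.66  1.68] t 8.95
shift/30 [-0.035  0.01  -0.032] turn deg about tool x 0.32 norm 0.0018
after turn first: shift/30 [-0.035  0.01  -0.032]
f [ 0.39  0.44 -3.71] grip 0.15423902302368658
w4 103.11564099811099 ((562.0838623046875, -225.0822296142578), (29.315324783325195, 13.889350891113281), 4.79283332824707)
plate z 27.18743533836156
w5 101.83227961958727 ((562.5111694335938, -225.0869140625), (29.65485382080078, 13.835310935974121), 4.326642990112305)
plate z 26.8198856020687
```

The cassette top is 75.0 mm above the plate, so it's fully home. Now the tug.

Request:
arm_command:
  series:
    - [-0.1,0,0,0,1]
    - [-0.12,0,0,0,1]
    - [-0.12,0,0,0,1]
    - [-0.1,0,0,0,1]
    - [-0.05,0,0,0,1]
    - [0,0,0,0,1]
  grip_force: 90

```text
t: 9.5
tcp_pos: [562.9, -223.0, 255.9]
orientation: [-0.415, 1.548, -0.349]
ft_force: [2.3, -0.3, -11.3]
grip_width: 0.15
```

Run:
```python
from h import *
plan(562.1,-222.7,243.5,3.4)
cap('wrist','w6')
def top(n):
    p,W=pts(n); hsv=cv2.cvtColor(p,cv2.COLOR_RGB2HSV)
    m=cv2.inRange(hsv,(100,130,20),(125,255,255))
    q=W[m>0]; q=q[np.isfinite(q).all(1)]; q=q[(abs(q[:,0]-560)<60)&(abs(q[:,1]+223)<50)]
    zt=np.percentile(q[:,2],97);w=q[q[:,2]>zt-3];print(n,np.median(w[:,2]),cv2.minAreaRect(w[:,:2].astype(np.float32)))
    w=W[125:160,260:390].reshape(-1,3); w=w[(w[:,2]>20)&(w[:,2]<46)]; print('plate z',np.median(w[:,2]))
top('w6')
```

```text
tool R [[0.021, -0.065, 0.998], [-0.008, 0.998, 0.065], [-1.0, -0.009, 0.021]] jaw 93.73 pos [ 562.9 -223.   255.9] q7 [ 0.44  0.95 -0.24  1.52  0.32  0.68  1.69] t 9.5
shift/30 [ 0.414  0.016 -0.034] turn deg about tool x 0.33 norm 0.0018
after turn first: shift/30 [ 0.414  0.015 -0.034]
f [  2.3   -0.28 -11.32] grip 0.15036267032155895
w6 115.20768041810061 ((561.9227294921875, -225.12863159179688), (29.21072769165039, 13.886693954467773), 3.8758275508880615)
plate z 39.20422582054718
```

View pics/w6.png

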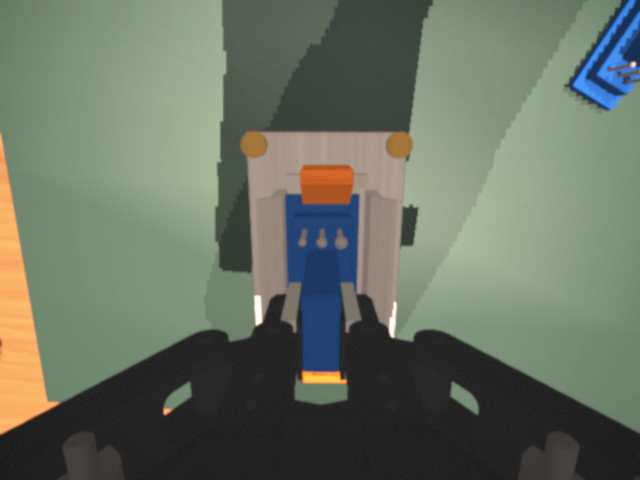

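It's latched: the plate rose from 26.8 to 39.2 mm and the cassette stays 76 mm above it. I'll hold briefly, then lower.

Request:
arm_command:
  series:
    - [0,0,0,0,1]
    - [0,0,0,0,1]
    - [0.15,0,0,0,1]
    - [0.15,0,0,0,1]
    - [0.05,0,0,0,1]
    - [0,0,0,0,1]

```text
t: 10.05
tcp_pos: [562.9, -223.1, 243.6]
orientation: [-0.418, 1.549, -0.353]
ft_force: [0.4, -1.2, -9.6]
grip_width: 0.147
```

Request:
arm_command:
  series:
    - [0.04,0,0,0,1]
    - [0,0,0,0,1]
    - [0,0,0,0,0.8]
    - [0,0,0,0,0.6]
    - [0,0,0,0,0.5]
    - [0,0,0,0,0.5]

```text
t: 10.55
tcp_pos: [563.3, -223.1, 244.0]
orientation: [-0.425, 1.547, -0.36]
ft_force: [0.2, -0.7, 0.0]
grip_width: 0.502
```

Request:
arm_command:
  series:
    - [-0.3,0,0,0,0.5]
    - [-1,0,0,0,0.5]
    - [-1,0,0,0,0.5]
    - [-1,0,0,0,0.5]
    - [-1,0,0,0,0.5]
    - [0,0,0,0,0.5]

```text
t: 11.05
tcp_pos: [559.7, -221.4, 381.0]
orientation: [-0.396, 1.549, -0.33]
ft_force: [-0.3, 0.1, 1.3]
grip_width: 0.501
```

Run:
```python
from h import *
plan(562.1,-222.7,243.5,3.4)
p,_=cap('wrist','w7'); cap('side','s7')
a=cv2.imread('pics/w7.png'); b=cv2.imread('pics/s7.png'); cv2.imwrite('pics/f7.png',cv2.hconcat([cv2.resize(a,(400,300)),cv2.resize(b,(400,300))]))
p,W=pts('w7'); hsv=cv2.cvtColor(p,cv2.COLOR_RGB2HSV)
m=cv2.inRange(hsv,(100,130,20),(125,255,255))>0
near=(abs(W[...,0]-560)<75)&(abs(W[...,1]+223)<45)
q=W[m&near]
w=q[(q[:,2]>90)&(q[:,2]<125)];print('top',np.median(w[:,2]),cv2.minAreaRect(w[:,:2].astype(np.float32)))
w=q[(q[:,2]>30)&(q[:,2]<52)];print('lower',np.histogram(w[:,2],bins=8),cv2.minAreaRect(w[:,:2].astype(np.float32)))
w=W[near&~m]; w=w[(w[:,2]>20)&(w[:,2]<34)]; print('plate z',np.median(w[:,2]))
p,W=pts('s7');hsv=cv2.cvtColor(p,cv2.COLOR_RGB2HSV); m=cv2.inRange(hsv,(0,200,80),(4,255,255))>0
q=W[m&(abs(W[...,0]-582)<60)&(abs(W[...,1]-260)<60)]; w=q[q[:,2]>70]; print('red',len(q),w.mean(0) if len(w) else q.mean(0))
p,W=pts('side0');hsv=cv2.cvtColor(p,cv2.COLOR_RGB2HSV); m=cv2.inRange(hsv,(0,200,80),(4,255,255))>0
q=W[m&(abs(W[...,0]-582)<60)&(abs(W[...,1]-260)<60)]; w=q[q[:,2]>70]; print('red0',len(q),w.mean(0) if len(w) else q.mean(0))
```

```text
tool R [[0.021, -0.066, 0.998], [-0.007, 0.998, 0.066], [-1.0, -0.009, 0.02]] jaw 93.78 pos [ 559.7 -221.4  381. ] q7 [ 0.46  0.78 -0.3   1.42  0.26  0.96  1.74] t 11.05
shift/30 [ 4.583 -0.008 -0.017] turn deg about tool x 0.38 norm 0.0021
after turn first: shift/30 [ 4.583 -0.007 -0.016]
f [-0.29  0.11  1.31] grip 0.5008570985503372
top 99.38555962454237 ((560.5176391601562, -225.14280700683594), (28.461772918701172, 13.697962760925293), 4.005878925323486)
lower (array([369, 253,   0,  14,  25, 786, 327,   4]), array([32.36877911, 34.79070141, 37.21262372, 39.63454603, 42.05646833,
       44.47839064, 46.90031295, 49.32223526, 51.74415756])) ((561.4631958007812, -225.25379943847656), (73.64959716796875, 34.6125373840332), 3.806551933288574)
plate z 24.675204598225722
red 675 [576.65641399 259.22117623  73.21494026]
red0 248 [577.69804153 260.41113208  73.65303032]
```

View pics/f7.png

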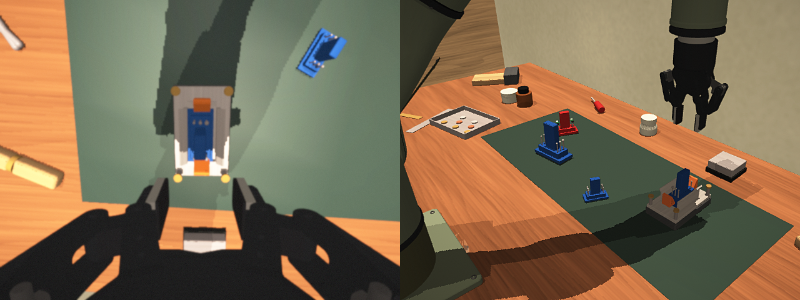

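The cassette is home and released with its top 74.7 mm above the plate. The cradle is down, the gripper is clear and the red cassette hasn't moved.

```bash
python3 -c "
from station import job; print(job.job_done())"
```

```text
the job is handed in; nothing more can be done
None
```

I pressed the middle-sized blue cassette (75 mm high) into the holder, tugged it to check the latch, lowered it, let go and raised the gripper clear. The job is handed in; it gives no verdict.

- **Pressing:** My first press bottomed out at 113 N, close to the 120 N wrist limit. I backed off and pressed again at about 63 N, after which the cassette top measured 75.0 mm above the cradle plate, which is fully home.
- **Tug:** The plate rose about 12 mm, from 26.8 to 39.2 mm. The cassette came up with it and stayed 76 mm above the plate at about 11 N of pull, so it had latched on the first tug.
- **Last check:** The cassette top was 74.7 mm above the plate and its centre about 1.5 mm from the seat. The gripper was clear with the force reading near zero. The red cassette had moved about 1–2 mm by the measurements, which is within camera accuracy.
- **Disagreement:** The last wrist picture read all heights about 2 mm low (plate at 24.7 mm instead of 26.8). This fits the camera's calibration error, so I relied on height differences.

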